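# Find the rocking cover and hold it down

### The arm

A 6-joint arm with a two-finger parallel gripper is mounted at the origin on a cart in front of the work surface, level with it; the furniture and walls round the work are solid. World frame = base frame: x ahead of the robot, y to its left, z up, the work surface at z = 0. Lengths are in m, angles in rad, forces in N, time in s.
With the tool pointing down it reaches from about 0.3 to 0.75 m from the base axis. Payload 8.5 kg.
Tool frame: the origin (TCP) lies at the very end of the fingers, on their centre line; the grasp point (between the pads) lies 19 mm behind it; z points along the fingers, y is the line along which they close (so a half turn about z gives the same grasp; the last joint's range is limited). The gripper opens to 85 mm and grips with 20 to 120 N. Pads are 22 mm wide; open, the fingers measure 114 mm over their backs; the gripper's body (76 mm by 85 mm) begins 54 mm behind the grasp point. The pads swing forward as they close: fully open they stand 13 mm farther back than shut.
Start: joints at [-1.381, 0.381, 1.297, -0, 1.464, -0.215], TCP at [0.217, -0.506, 0.231] pointing down, gripper open.
Joint ranges: [-3.11, 3.11], [-0.89, 2.33], [0.22, 2.48], [-1.42, 4.56], [0.17, 2.85], [-2.88, 2.88]. Speed limits (rad/s): [2.39, 2.39, 3.14, 3.14, 3.14, 3.14].

### API

Orientations are given as a rotation vector (axis times angle).
In Python, from plant import robot, grab_frame, camera_model, ticket gives the robot as it stands. The module is installed in compiled form; this text tells all that it offers.
- The arm moves only by the tool step_arm, never from a script. Its argument "deltas" is a list of rows, each a list of 7 numbers: the shift along the tool's x, y, z in units of 400 mm (1.0 is 400 mm), then the turn, a rotation vector about the tool's x, y, z in units of 2 rad (1.0 is 2 rad), then the gripper's target within -1 to 1 (shut at 1, half-way at 0, fully open at -1). In form: [[dx, dy, dz, wx, wy, wz, hand], ...]. A call has 1 to 10 rows; each row shifts and turns the commanded pose from where the row before left it, along the tool's axes as they then stand; what a row does not reach is not made up. A row lasts 1/12 s, in which the tool goes at most 41.7 mm and 7.16 degrees, less where a joint would pass 70% of its speed; a pose out of reach is approached as far as the arm can. A call with a number of a shift or a turn outside -1 to 1 is refused whole. A call with a gripper value outside its range is refused whole. The fingers move at their own pace and stop on an object; "squeeze" is the grip in N (left out, the last holds). Time passes only in rows, so rows that do not move let the fingers close. It gives the time, the measured TCP pose, the force, the opening and the grip force at its end, in the units of the state.
- robot.get_obs(): the state, without advancing time (a new reading comes with each control period).
- grab_frame(name): name is "side" or "top"; returns the picture (400x640x3 uint8, red, green, blue); there is no depth.
- camera_model(name): a dict with "camera_matrix" (3x3 intrinsics, pixels), "k1" (the pictures are not rectified: a ray, as slopes to the right and down, at radius r is drawn at 1 + k1 r^2 times it, then the intrinsics apply), "xyz" and "rotation" of the camera in the world. Camera axes: x right, y down, z forward; pixel columns grow to the right and rows downward; lengths in m; the calibration is good to about 2 mm. A picture is of the moment at which its call begins. camera_model takes no time and is no camera call.
- ticket.finish_job(): hands the job in; it is judged then, once.
The state is a dict: "clock": time; "joint_positions": joint angles; "dq": joint speeds; "joint_efforts": joint torques, N m; "tool_pos": TCP position; "tcp_rot": TCP orientation; "ft_force": force on the tool from outside, world axes, zero at the start; "wrist_torque": the same for the moment, N m; "gripper_width": finger opening in m; "grasp_force": force on a finger pad.
Only numpy, scipy, OpenCV 4.12 (cv2) and the standard library are available. Lean on these libraries where they do the work, as an engineer would, in place of code of your own. Each camera call takes 0.05 s, during which the arm holds its last target. There are 200 camera calls.

### The job

One of the four identical covers on the blue parts box has come unstuck from its foam strip and rocks. Press the covers near their ribbed edges with closed fingertips until you find the one that rocks, then press that cover flat in its middle, fully home, and finish with the fingers still holding it down. Only touch and press: do not lift a cover, and leave the things standing round the box where they are.

Things in the scene. Friction and masses are not known exactly. Their poses are not given: they have to be found in the camera images.
- parts_box: blue four-compartment parts box, 156 x 156 mm, fixed to the bench, rim 40 mm high; origin at the centre of its underside, z up, +x side away from the robot. On the rim lie four identical grey covers, 60 x 60 x 5 mm, centres 35 mm from the box's centre in x and y, edges along its axes. Their tops stand 44 to 48 mm above the bench and differ by moulding, so height does not tell which is loose.
- place_a (a point): middle of the cover at the box's -x, -y corner, 45 mm above the bench; axes as the box's. Every cover has a black round pad in its middle and three black ribs along its +x edge and along its -x edge, 18 to 25 mm from its middle. Three covers are firm and do not give at all; the loose one is in any of the four places.
- place_b (a point): middle of the cover at the box's +x, -y corner, as place_a. Pressed with 2 N or more near a ribbed edge, the loose cover sinks about 3 mm there and rises at the other edge; it levels again when let go. An edge press does not bring it home.
- place_c (a point): middle of the cover at the box's +x, +y corner, as place_a. Pressed in its middle, the loose cover sinks level against its foam strip (3 N per mm) until it meets the rim, 3 mm down at about 9 N. The foam lifts it again when let go.
- place_d (a point): middle of the cover at the box's -x, +y corner, as place_a. The foam strip under the loose cover's middle runs along the box's y axis.
- cover_tilt (a joint): rocking angle of the loose cover, rad: 0 level, positive when its edge towards the box's +x side is down, about 0.1 either way when an edge meets the rim. It does not tell which cover is loose.
- cover_down (a joint): how far the loose cover's middle is pressed down, m: 0 resting on the foam, 0.003 fully home on the rim, negative if it is pulled up.
- screw_tin: open round tin of screws, 74 mm wide and 52 mm high, standing beside the box's +y side; origin at the centre of its underside; loose
- tape_measure: yellow tape measure, 98 x 36 mm and 64 mm high, beside the box's +y side; origin at the centre of its underside; loose
- electrical_tape: black roll of tape, 60 mm wide and 18 mm high, beyond the box's +x side; origin at the centre of its underside; loose
Things that resemble listed ones, but are neither listed nor needed, are in the scene too. What is shaped like the screw_tin but red is not meant.

How it is judged:
On the way:
1. the loose cover is made to rock: tilted more than 0.04 rad ((value of joint cover_tilt above 0.04 rad or value of joint cover_tilt below -0.04 rad)), for 0.05 s.
At the end, for the whole second after the job is handed in: The loose cover is held down: its middle at least 2.2 mm of its 3 mm down and level within 0.03 rad, through the last second (the foam lifts it unless the fingers press on it); tin, tape measure and tape roll within 20 mm of where they stood, and upright (value of joint cover_down above 0.0022 m and value of joint cover_tilt between -0.03 and 0.03 rad and distance of each of screw_tin, tape_measure, electrical_tape from where it was at the start of the episode below 0.02 m and angle between each of screw_tin, tape_measure's own z axis and vertical below 0.2 rad); the arm keeps its last pose, push and grip.
It fails at once if the loose cover is lifted: pulled up more than 3 mm (value of joint cover_down below -0.003 m).
It fails at once if the tin, tape measure or tape roll is moved more than 20 mm, lifted or knocked over (distance of any of screw_tin, tape_measure, electrical_tape from where it was at the start of the episode above 0.02 m or angle between any of screw_tin, tape_measure's own z axis and vertical above 0.3 rad).
It also fails if it takes over 51 s, if anything falls off the work surface, if the arm or the gripper's body presses on something with over 40 N, if the wrist force passes 120 N, or if a joint passes its speed limit or range.

## Working session

There is one attempt and no reset: what is moved stays moved. The work goes in short steps, Python scripts to look and compute and a tool call to move; the robot and the scene stay as the last step left them, time stands still between calls to the robot, and variables do not carry over. Pictures are saved under pics/ and viewed, at most 10 in all, crops included, and the job is handed in when it is done.

Besides the shell and the picture viewer there is one more tool, called after "Request:" as a command line: name --pt "numbers of a row" for each row, then --argument value for the rest. step_arm: Moves the arm, as the interface text tells. Shifts and turns lie within -1 to 1; 1 stands for 400 mm of shift or 2 rad of turn. Its arguments: {"type":"object","properties":{"deltas":{"type":"array"},"squeeze":{"type":"number"}},"required":["deltas"]}

```bash
mkdir -p pics; cat > h.py <<'E'
import numpy as np, cv2
from plant import robot, grab_frame, camera_model, ticket
def ray(cam,uv):
    m=camera_model(cam);K=np.array(m["camera_matrix"]);k=m["k1"]
    uv=np.atleast_2d(np.array(uv,float))
    d=np.c_[(uv[:,0]-K[0,2])/K[0,0],(uv[:,1]-K[1,2])/K[1,1]];s=d.copy()
    for _ in range(20): s=d/(1+k*(s**2).sum(1,keepdims=True))
    return np.array(m["xyz"]),np.c_[s,np.ones(len(s))]@np.array(m["rotation"]).T
def plane(cam,uv,z):
    o,d=ray(cam,uv);return o+d*((z-o[2])/d[:,2])[:,None]
E
python3 - <<'E'
from h import *
for n in("top","side"):
    f=grab_frame(n);cv2.imwrite(f"pics/{n}0.png",f[:,:,::-1]);m=camera_model(n);print(n,m)
f=cv2.imread("pics/top0.png");h=cv2.cvtColor(f,cv2.COLOR_BGR2HSV)
b=cv2.inRange(h,(100,100,40),(130,255,255))
for c in cv2.findContours(b,0,2)[0]:
    if cv2.contourArea(c)>200:
        print(cv2.contourArea(c),cv2.minAreaRect(c),plane("top",cv2.boxPoints(cv2.minAreaRect(c)),.04).round(4).tolist())
o=robot.get_obs();print(o["tool_pos"],o["tcp_rot"],o["clock"],o["ft_force"])
E
```

```text
top {'camera_matrix': array([[461.95960271,   0.        , 317.95906528],
       [  0.        , 461.95960271, 197.32653619],
       [  0.        ,   0.        ,   1.        ]]), 'k1': -0.038927919312566284, 'xyz': array([0.40612277, 0.32528195, 0.89253108]), 'rotation': array([-2.16742657,  2.11193566, -0.19641236])}
side {'camera_matrix': array([[367.16067857,   0.        , 316.71460408],
       [  0.        , 367.16067857, 198.61395107],
       [  0.        ,   0.        ,   1.        ]]), 'k1': 0.01587492921665103, 'xyz': array([0.25942734, 0.939081  , 0.52304623]), 'rotation': array([-0.53326082,  2.54423222, -1.35717883])}Traceback (most recent call last):
  File "<stdin>", line 8, in <module>
  File "h.py", line 10, in plane
    o,d=ray(cam,uv);return o+d*((z-o[2])/d[:,2])[:,None]
                                         ~^^^^^
IndexError: too many indices for array: array is 1-dimensional, but 2 were indexed
```

View pics/top0.png

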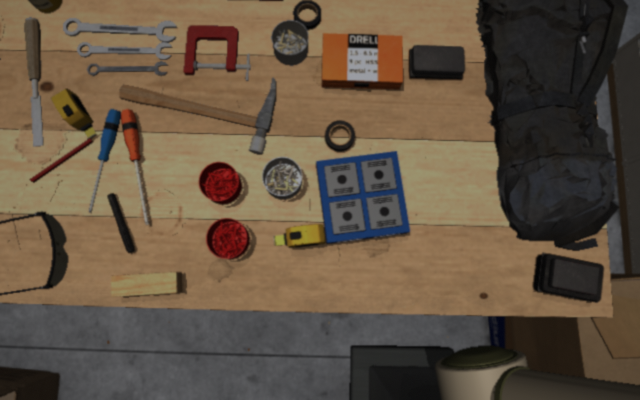

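View pics/side0.png

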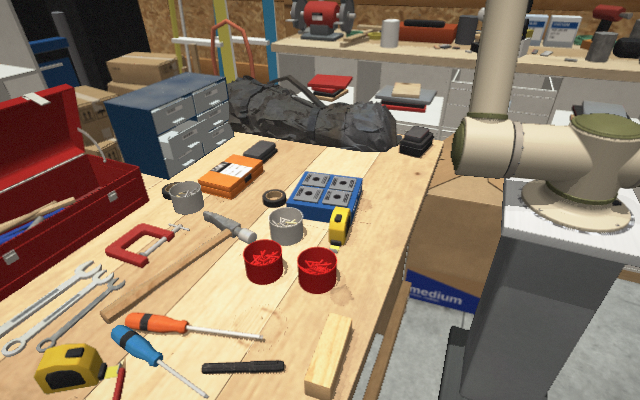

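The top view shows the blue box at about (317–410, 152–242). Its cover pads are near (342,180), (379,175), (347,216) and (384,211). The tin is at (283,178), the tape measure at (305,235) and the tape roll at (340,135). The camera rotation is a rotation vector, so I'll fix the helper.

```bash
sed -i 's/np.array(m\["rotation"\])/cv2.Rodrigues(np.array(m["rotation"]))[0]/' h.py
python3 - <<'E'
from h import *
f=cv2.imread("pics/top0.png");h=cv2.cvtColor(f,cv2.COLOR_BGR2HSV)
b=cv2.inRange(h,(100,100,40),(130,255,255))
for c in cv2.findContours(b,0,2)[0]:
    if cv2.contourArea(c)>1000:
        r=cv2.minAreaRect(c);p=plane("top",cv2.boxPoints(r),.04);print(r,p.round(4).tolist(),p.mean(0))
        print("sides",np.linalg.norm(p-np.roll(p,1,0),axis=1))
g=cv2.cvtColor(f,cv2.COLOR_BGR2GRAY)
P=[]
for u,v in[(342,180),(379,175),(347,216),(384,211)]:
    w=g[v-8:v+9,u-8:u+9].astype(int);m=((w<45)).astype(np.uint8)
    n,l,s,c=cv2.connectedComponentsWithStats(m);k=l[8,8];P.append(c[k]+[u-8,v-8]);print(k,s[k],P[-1])
q=plane("top",P,.046);print(q.round(4).tolist(),q.mean(0));e=(q[0]-q[2])+(q[1]-q[3]);print("yaw",np.arctan2(e[1],e[0]),np.linalg.norm(e)/2, np.linalg.norm(q[0]-q[1]))
# side check of the pads
m=camera_model("side");R=cv2.Rodrigues(np.array(m["rotation"]))[0]
t=-R.T@np.array(m["xyz"]);print(cv2.projectPoints(q,R.T,t,m["camera_matrix"],np.array([m["k1"],0,0,0,0]))[0].reshape(-1,2).round(1).tolist())
for nm,uv,z in[("tin",(283,178),.052),("tape",(307,235),.064),("roll",(340,135),.018)]:print(nm,plane("top",uv,z))
o=robot.get_obs();print(o["tool_pos"],o["tcp_rot"],o["clock"],o["ft_force"])
s=cv2.imread("pics/side0.png")[150:260,230:390];cv2.imwrite("pics/sc.png",cv2.resize(s,None,fx=5,fy=5,interpolation=2))
print(cv2.Rodrigues(np.array(o["tcp_rot"]))[0].round(3))
E
```

```text
((362.2969665527344, 196.72708129882812), (82.27190399169922, 83.39530181884766), 82.40535736083984) [[0.6204, 0.321, 0.04], [0.6467, 0.1635, 0.04], [0.4908, 0.1439, 0.04], [0.4665, 0.2971, 0.04]] [0.55609996 0.23137456 0.04      ]
sides [0.15567596 0.15977439 0.15709544 0.15509174]
1 [ 4  4  8  7 49] [341.55102041 178.85714286]
1 [ 4  4  8  8 54] [378.38888889 174.38888889]
1 [ 4  4  8  8 51] [346.78431373 215.68627451]
1 [ 4  4  9  9 55] [384.12727273 211.03636364]
[[0.5868, 0.2715, 0.046], [0.5973, 0.2023, 0.046], [0.5175, 0.2607, 0.046], [0.528, 0.1914, 0.046]] [0.55739749 0.23146585 0.046     ]
yaw 0.15498432671359286 0.07011901561789557 0.07000493697098169
[[308.5, 192.4], [316.3, 178.1], [337.0, 196.3], [343.2, 181.5]]
tin [[0.58406196 0.38069531 0.052     ]]
tape [[0.47830116 0.33301487 0.064     ]]
roll [[0.6808623  0.27413536 0.018     ]]
[ 0.21656038 -0.5052846   0.23078662] [-3.07618237e+00 -6.31271703e-01 -2.20794047e-06] 0.1 [ 0.18393267  0.75316883 -0.45573831]
[[ 0.919  0.394 -0.   ]
 [ 0.394 -0.919  0.001]
 [ 0.    -0.001 -1.   ]]
```

View pics/sc.png

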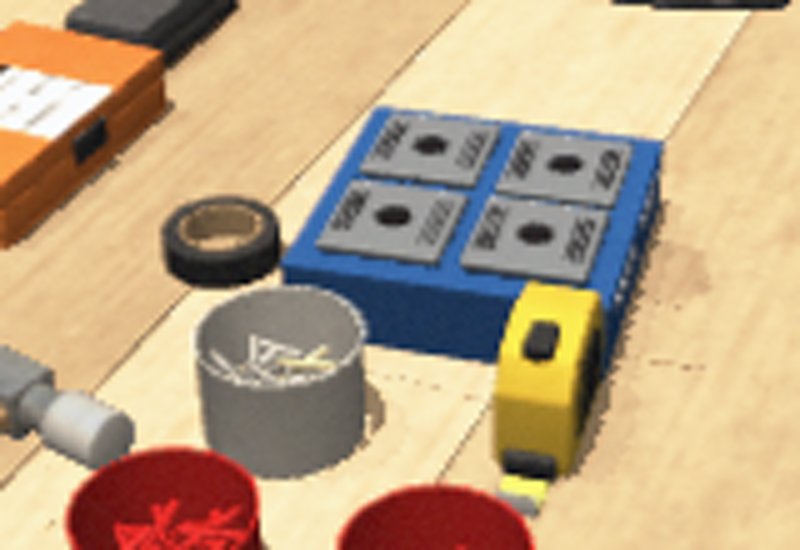

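The side crop agrees with the pads projected from the top view: (308.5,192.4) predicted, about (308.6,193.2) seen. The pads are 70 mm apart, the box sides are about 156 mm and the box yaw is 0.155 rad. I'll start the approach.

Request:
step_arm --pt "0 0 0 0 0 0.0625 1" --pt "0 0 0 0 0 0.0625 1" --pt "0.051 -0.085 0 0 0 0 1" --pt "0.051 -0.085 0 0 0 0 1" --pt "0.051 -0.085 0 0 0 0 1" --pt "0.051 -0.085 0 0 0 0 1" --pt "0.051 -0.085 0 0 0 0 1" --pt "0.051 -0.085 0 0 0 0 1" --pt "0.051 -0.085 0 0 0 0 1" --pt "0.051 -0.085 0 0 0 0 1" --squeeze 40

```text
clock: 0.93
tool_pos: [0.336, -0.2097, 0.2312]
tcp_rot: [-3.132, -0.242, 0.0]
ft_force: [0.5, 0.7, 0.3]
gripper_width: 0.0003
grasp_force: 0.0
```

Request:
step_arm --pt "0.051 -0.085 0 0 0 0 1" --pt "0.051 -0.085 0 0 0 0 1" --pt "0.051 -0.085 0 0 0 0 1" --pt "0 0 0 0 0 0 1"

```text
clock: 1.27
tool_pos: [0.3816, -0.0957, 0.2313]
tcp_rot: [-3.129, -0.254, -0.001]
ft_force: [0.7, 0.0, -0.7]
gripper_width: 0.0
grasp_force: 0.0
```

Request:
step_arm --pt "0.0529 -0.0813 0 0 0 0 1" --pt "0.0529 -0.0813 0 0 0 0 1" --pt "0.0529 -0.0813 0 0 0 0 1" --pt "0.0529 -0.0813 0 0 0 0 1" --pt "0.0529 -0.0813 0 0 0 0 1" --pt "0.0529 -0.0813 0 0 0 0 1" --pt "0.0529 -0.0813 0 0 0 0 1" --pt "0.0529 -0.0813 0 0 0 0 1" --pt "0 0 0.1 0 0 0 1" --pt "0 0 0.1 0 0 0 1"

```text
clock: 2.1
tool_pos: [0.5092, 0.1835, 0.1513]
tcp_rot: [-3.132, -0.248, -0.008]
ft_force: [0.7, -0.9, -0.6]
gripper_width: -0.0001
grasp_force: 0.0
```

Request:
step_arm --pt "0 0 0.1 0 0 0 1" --pt "0 0 0.1 0 0 0 1" --pt "0 0 0.03 0 0 0 1" --pt "0 0 0 0 0 0 1" --pt "0 0 0 0 0 0 1"

```text
clock: 2.52
tool_pos: [0.508, 0.1815, 0.0593]
tcp_rot: [3.132, 0.243, -0.001]
ft_force: [-1.0, 0.1, -0.1]
gripper_width: 0.0002
grasp_force: 0.0
```

Request:
step_arm --pt "0 -0.017 0.012 0 0 0 1" --pt "0 0 0.01 0 0 0 1" --pt "0 0 0.0025 0 0 0 1" --pt "0 0 0 0 0 0 1"

```text
clock: 2.85
tool_pos: [0.5068, 0.1886, 0.0499]
tcp_rot: [-3.132, -0.243, -0.001]
ft_force: [-0.1, -0.7, -0.5]
gripper_width: 0.0002
grasp_force: 0.0
```

Request:
step_arm --pt "0 0 0.0025 0 0 0 1" --pt "0 0 0 0 0 0 1"

```text
clock: 3.02
tool_pos: [0.5069, 0.1884, 0.0487]
tcp_rot: [-3.132, -0.243, -0.001]
ft_force: [0.0, 0.3, 0.4]
gripper_width: 0.0004
grasp_force: 0.0
```

Request:
step_arm --pt "0 0 0.0025 0 0 0 1" --pt "0 0 0 0 0 0 1"

```text
clock: 3.18
tool_pos: [0.5068, 0.1884, 0.0475]
tcp_rot: [3.132, 0.243, 0.0]
ft_force: [-0.1, 0.2, 0.4]
gripper_width: 0.0004
grasp_force: 0.0
```

Request:
step_arm --pt "0 0 0.0025 0 0 0 1" --pt "0 0 0 0 0 0 1"

```text
clock: 3.35
tool_pos: [0.5067, 0.1884, 0.0464]
tcp_rot: [3.132, 0.243, -0.0]
ft_force: [-0.4, -0.2, -0.1]
gripper_width: 0.0002
grasp_force: 0.0
```

Request:
step_arm --pt "0 0 0.0025 0 0 0 1" --pt "0 0 0 0 0 0 1"

```text
clock: 3.52
tool_pos: [0.5067, 0.1884, 0.0454]
tcp_rot: [-3.132, -0.243, 0.0]
ft_force: [0.1, -0.0, -0.6]
gripper_width: -0.0003
grasp_force: 0.0
```

Request:
step_arm --pt "0 0 0.0025 0 0 0 1" --pt "0 0 0 0 0 0 1"

```text
clock: 3.68
tool_pos: [0.5068, 0.1885, 0.0448]
tcp_rot: [3.132, 0.243, 0.001]
ft_force: [-0.7, 0.2, 3.9]
gripper_width: 0.0002
grasp_force: 2.1
```

Request:
step_arm --pt "0 0 0.0025 0 0 0 1" --pt "0 0 0 0 0 0 1"

```text
clock: 3.85
tool_pos: [0.5069, 0.1885, 0.0448]
tcp_rot: [3.132, 0.243, 0.002]
ft_force: [-4.2, -0.2, 14.7]
gripper_width: -0.0003
grasp_force: 7.0
```

Request:
step_arm --pt "0 0 -0.04 0 0 0 1" --pt "0 -0.0875 0 0 0 0 1" --pt "0 -0.0875 0 0 0 0 1" --pt "0 0 0 0 0 0 1" --pt "0 0 0.02 0 0 0 1" --pt "0 0 0.0025 0 0 0 1" --pt "0 0 0 0 0 0 1"

```text
clock: 4.43
tool_pos: [0.4957, 0.2567, 0.0496]
tcp_rot: [3.132, 0.241, -0.003]
ft_force: [0.2, -0.4, -0.3]
gripper_width: -0.0005
grasp_force: 0.0
```

Request:
step_arm --pt "0 0 0.0025 0 0 0 1" --pt "0 0 0 0 0 0 1"

```text
clock: 4.6
tool_pos: [0.4962, 0.2568, 0.0493]
tcp_rot: [3.132, 0.241, -0.001]
ft_force: [0.0, -0.4, -0.6]
gripper_width: -0.0003
grasp_force: 0.0
```

Request:
step_arm --pt "0 0 0.0025 0 0 0 1" --pt "0 0 0 0 0 0 1"

```text
clock: 4.77
tool_pos: [0.4961, 0.2572, 0.0485]
tcp_rot: [3.132, 0.242, 0.0]
ft_force: [-0.1, -0.3, 0.0]
gripper_width: 0.0001
grasp_force: 0.0
```

Request:
step_arm --pt "0 0 0.0025 0 0 0 1" --pt "0 0 0 0 0 0 1"

```text
clock: 4.93
tool_pos: [0.4959, 0.2575, 0.0474]
tcp_rot: [3.132, 0.243, -0.0]
ft_force: [-0.4, -0.1, 0.5]
gripper_width: -0.0001
grasp_force: 0.0
```

Request:
step_arm --pt "0 0 0.0025 0 0 0 1" --pt "0 0 0 0 0 0 1"

```text
clock: 5.1
tool_pos: [0.4959, 0.2576, 0.0465]
tcp_rot: [3.132, 0.243, -0.0]
ft_force: [-0.9, 0.4, 0.4]
gripper_width: 0.0
grasp_force: 0.4
```

Request:
step_arm --pt "0 0 0.0025 0 0 0 1" --pt "0 0 0 0 0 0 1"

```text
clock: 5.27
tool_pos: [0.4959, 0.2576, 0.0455]
tcp_rot: [3.132, 0.243, -0.0]
ft_force: [-1.9, 0.1, 1.6]
gripper_width: -0.0
grasp_force: 1.1
```

Request:
step_arm --pt "0 0 0.0025 0 0 0 1" --pt "0 0 0 0 0 0 1"

```text
clock: 5.43
tool_pos: [0.496, 0.2576, 0.045]
tcp_rot: [-3.132, -0.243, -0.001]
ft_force: [-2.5, -1.8, 7.3]
gripper_width: 0.0001
grasp_force: 3.7
```

Request:
step_arm --pt "0 0 0.0025 0 0 0 1" --pt "0 0 0 0 0 0 1"

```text
clock: 5.6
tool_pos: [0.4961, 0.2577, 0.0447]
tcp_rot: [-3.132, -0.243, -0.002]
ft_force: [-4.1, -2.3, 12.1]
gripper_width: -0.0002
grasp_force: 6.3
```

Cover d sank about 2 mm under light force (0.4 → 1.6 → 7 N), while cover a stopped dead. I'll now press d in the middle, where I expect about 3 N/mm.

Request:
step_arm --pt "0 0 -0.04 0 0 0 1" --pt "0.054 0 0 0 0 0 1" --pt "0 0 0 0 0 0 1" --pt "0 0 0.02 0 0 0 1" --pt "0 0 0.0025 0 0 0 1" --pt "0 0 0 0 0 0 1" --pt "0 0 0 0 0 0 1"

```text
clock: 6.18
tool_pos: [0.5166, 0.2609, 0.05]
tcp_rot: [3.132, 0.243, -0.002]
ft_force: [0.6, -0.1, 1.0]
gripper_width: 0.0001
grasp_force: 0.0
```

Request:
step_arm --pt "0 0 0.0025 0 0 0 1" --pt "0 0 0 0 0 0 1"

```text
clock: 6.35
tool_pos: [0.5171, 0.261, 0.0494]
tcp_rot: [3.132, 0.243, -0.0]
ft_force: [-0.3, 0.2, 0.8]
gripper_width: 0.0001
grasp_force: 0.0
```

Request:
step_arm --pt "0 0 0.0025 0 0 0 1" --pt "0 0 0 0 0 0 1"

```text
clock: 6.52
tool_pos: [0.5172, 0.2609, 0.0485]
tcp_rot: [3.132, 0.243, -0.0]
ft_force: [0.1, 0.3, -0.0]
gripper_width: -0.0
grasp_force: 0.0
```

Request:
step_arm --pt "0 0 0.0025 0 0 0 1" --pt "0 0 0 0 0 0 1"

```text
clock: 6.68
tool_pos: [0.5173, 0.261, 0.0474]
tcp_rot: [-3.132, -0.243, 0.0]
ft_force: [1.2, 0.1, 0.2]
gripper_width: 0.0003
grasp_force: 0.1
```

Request:
step_arm --pt "0 0 0.0025 0 0 0 1" --pt "0 0 0 0 0 0 1"

```text
clock: 6.85
tool_pos: [0.5173, 0.261, 0.0466]
tcp_rot: [-3.132, -0.243, -0.0]
ft_force: [-0.6, -0.2, 2.0]
gripper_width: -0.0
grasp_force: 1.2
```

Request:
step_arm --pt "0 0 0.0025 0 0 0 1" --pt "0 0 0 0 0 0 1"

```text
clock: 7.02
tool_pos: [0.5173, 0.261, 0.0457]
tcp_rot: [-3.132, -0.243, -0.0]
ft_force: [-1.9, 0.1, 5.8]
gripper_width: 0.0001
grasp_force: 2.5
```

Cover d is loose: contact at about 47.4 mm, then about 3 N/mm. I'll press its other edge further out, to be certain it rocked, before the final hold.

Request:
step_arm --pt "0 0 -0.03 0 0 0 1" --pt "0.06 0 0 0 0 0 1" --pt "0 0 0 0 0 0 1" --pt "0 0 0.02 0 0 0 1" --pt "0 0 0.0025 0 0 0 1" --pt "0 0 0 0 0 0 1"

```text
clock: 7.52
tool_pos: [0.5399, 0.2644, 0.0473]
tcp_rot: [3.132, 0.243, -0.004]
ft_force: [-0.5, -0.3, 0.8]
gripper_width: -0.0002
grasp_force: 0.0
```

Request:
step_arm --pt "0 0 0.0025 0 0 0 1" --pt "0 0 0 0 0 0 1" --pt "0 0 0 0 0 0 1"

```text
clock: 7.77
tool_pos: [0.5408, 0.2647, 0.0475]
tcp_rot: [3.132, 0.243, -0.0]
ft_force: [-0.3, 0.3, 0.4]
gripper_width: 0.0002
grasp_force: 0.0
```

Request:
step_arm --pt "0 0 0.0025 0 0 0 1" --pt "0 0 0 0 0 0 1" --pt "0 0 0 0 0 0 1"

```text
clock: 8.02
tool_pos: [0.5411, 0.2647, 0.0467]
tcp_rot: [-3.132, -0.243, -0.0]
ft_force: [0.5, 0.4, 1.0]
gripper_width: 0.0003
grasp_force: 0.3
```

Request:
step_arm --pt "0 0 0.0025 0 0 0 1" --pt "0 0 0 0 0 0 1" --pt "0 0 0 0 0 0 1"

```text
clock: 8.27
tool_pos: [0.5412, 0.2647, 0.0457]
tcp_rot: [-3.132, -0.243, -0.001]
ft_force: [1.1, 0.3, 1.6]
gripper_width: -0.0004
grasp_force: 0.8
```

Request:
step_arm --pt "0 0 0.0025 0 0 0 1" --pt "0 0 0 0 0 0 1" --pt "0 0 0 0 0 0 1"

```text
clock: 8.52
tool_pos: [0.5412, 0.2647, 0.0452]
tcp_rot: [-3.132, -0.243, -0.001]
ft_force: [-1.1, -1.3, 5.8]
gripper_width: 0.0004
grasp_force: 3.2
```

Request:
step_arm --pt "0 0 0.0015 0 0 0 1" --pt "0 0 0 0 0 0 1" --pt "0 0 0 0 0 0 1"

```text
clock: 8.77
tool_pos: [0.5412, 0.2648, 0.045]
tcp_rot: [-3.132, -0.243, -0.002]
ft_force: [-2.4, -0.2, 10.2]
gripper_width: 0.0
grasp_force: 4.8
```

```bash
python3 - <<'E'
from h import *
s=grab_frame("side")[:,:,::-1][150:260,230:390];cv2.imwrite("pics/sc2.png",cv2.resize(s,None,fx=5,fy=5,interpolation=2))
o=robot.get_obs();print(o["tool_pos"],o["ft_force"],o["wrist_torque"])
E
```

```text
[0.54116976 0.26476112 0.04498299] [-1.22031808 -0.31126758 10.36017486] [-0.03373358  0.45933118  0.03329185]
```

View pics/sc2.png

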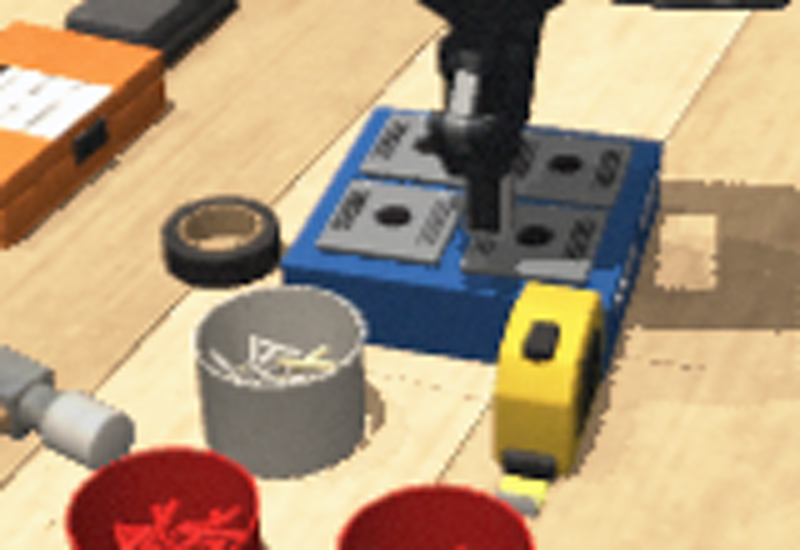

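The fingers are on cover d's +x edge at crop (487,215), and the tin, tape measure and roll have not moved. The edge sank about 2 mm at 1.6 N and then stopped stiffly, so it rocks. Next is the middle press to home.

Request:
step_arm --pt "0 0 -0.03 0 0 0 1" --pt "-0.06 0 0 0 0 0 1" --pt "0 0 0 0 0 0 1" --pt "0 0 0 0 0 0 1" --pt "0 0 0.02 0 0 0 1" --pt "0 0 0 0 0 0 1" --pt "0 0 0 0 0 0 1"

```text
clock: 9.4
tool_pos: [0.5177, 0.2609, 0.0473]
tcp_rot: [3.132, 0.243, -0.001]
ft_force: [0.1, 0.7, 0.9]
gripper_width: -0.0002
grasp_force: 0.3
```

Request:
step_arm --pt "0 0 0.0025 0 0 0 1" --pt "0 0 0.0025 0 0 0 1" --pt "0 0 0.0025 0 0 0 1" --pt "0 0 0 0 0 0 1" --pt "0 0 0 0 0 0 1"

```text
clock: 9.82
tool_pos: [0.5177, 0.2609, 0.0454]
tcp_rot: [-3.132, -0.243, -0.002]
ft_force: [0.5, -1.2, 5.7]
gripper_width: -0.0003
grasp_force: 2.9
```

Request:
step_arm --pt "0 0 0.0025 0 0 0 1" --pt "0 0 0 0 0 0 1" --pt "0 0 0 0 0 0 1"

```text
clock: 10.07
tool_pos: [0.5177, 0.261, 0.0447]
tcp_rot: [-3.132, -0.243, -0.002]
ft_force: [-1.0, -0.7, 8.1]
gripper_width: -0.0001
grasp_force: 4.0
```

Request:
step_arm --pt "0 0 0.0025 0 0 0 1" --pt "0 0 0 0 0 0 1" --pt "0 0 0 0 0 0 1"

```text
clock: 10.32
tool_pos: [0.5177, 0.261, 0.0444]
tcp_rot: [-3.132, -0.243, -0.003]
ft_force: [-2.7, -1.9, 13.7]
gripper_width: 0.0
grasp_force: 7.2
```

Request:
step_arm --pt "0 0 0.0025 0 0 0 1" --pt "0 0 0 0 0 0 1" --pt "0 0 0 0 0 0 1" --pt "0 0 0 0 0 0 1"

```text
clock: 10.65
tool_pos: [0.5178, 0.261, 0.0444]
tcp_rot: [-3.132, -0.243, -0.004]
ft_force: [-5.9, -3.0, 22.5]
gripper_width: 0.0002
grasp_force: 11.3
```

The cover is at its stop: z holds at 44.4 mm while the force rises to 22 N, and the middle is 3 mm down.

```bash
python3 -c "
from h import *
o=robot.get_obs();print(o['tool_pos'],o['ft_force']);print(ticket.finish_job())"
```

```text
[0.51777036 0.26099179 0.04436398] [-5.93464973 -2.99882841 22.4797741 ]
the job is handed in; nothing more can be done
None
```

The loose cover is the one at place_d (box -x, +y corner): it sank about 2 mm at both ribbed edges under light force, and I handed the job in with the fingers holding its middle about 3 mm down against the stop at 22 N (no verdict was returned).

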